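Free the snapped-in water filter cartridge and stand it in the drain tray

ROBOT

A 6-joint arm with a two-finger parallel gripper is mounted at the origin on the work surface. World frame = base frame: x ahead of the robot, y to its left, z up, the work surface at z = 0. Lengths are in mm, angles in rad, forces in N, time in s.
With the tool pointing down it reaches from about 275 to 1000 mm from the base axis. Payload 8.4 kg.
Tool frame: the origin (TCP) lies on the centre line of the jaws, within the pads' length; the fingertips stand r.tip_reach ahead of it and the grasp point (between the pads) lies 11 mm behind it (r.tip_reach is the distance from the TCP to the fingertips, in mm); z points along the fingers, y is the line along which they close (so a half turn about z gives the same grasp; the last joint's range is limited). The gripper opens to 85 mm and grips with 20 to 120 N. Pads are 22 mm wide; open, the fingers measure 114 mm over their backs; the gripper's body (76 mm by 85 mm) begins 54 mm behind the grasp point. The pads swing forward as they close: fully open they stand 13 mm farther back than shut.
Start: joints at [1.216, 0.353, 1.633, -0, 1.155, -0.002], TCP at [215.953, 586.509, 239.281] pointing down, gripper open.
Joint ranges: [-2.63, 2.63], [-0.92, 2.1], [0.06, 2.66], [-1.3, 4.44], [0, 2.69], [-3.02, 3.02]. Speed limits (rad/s): [2.22, 2.22, 2.79, 3.14, 3.14, 3.14].

INTERFACE

Orientations are given as [roll, pitch, yaw] about the fixed x, y, z axes, in that order (R = Rz(yaw) Ry(pitch) Rx(roll)).
In Python, from rig import r gives the robot as it stands.
- The arm moves only by the tool carry_out, never from a script. Its argument "targets" is a list of rows, each an object with "dp": the shift along the tool's x, y, z in mm, a list of three; "yaw": the turn about the tool's z in degrees. A call has 1 to 12 rows; each row is the pose to reach, as a shift and turn from the pose commanded when the call began, along the tool's axes at that moment; what a row does not reach only later rows make up. A row lasts 1/8 s, in which the tool goes at most 62.5 mm and 10.7 degrees, less where a joint would pass 70% of its speed; a pose out of reach is approached as far as the arm can. A call with a gripper value outside its range is refused whole. "fingers" is the opening, from -1 (shut) to 1 (fully open), so that 0 is half open, set as the call begins (left out, the last holds). The fingers move at their own pace and stop on an object; "grip_force" is the grip in N (left out, the last holds). Time passes only in rows, so rows that repeat a pose let the fingers close. It gives the time, the measured TCP pose, the force, the opening and the grip force at its end, in the units of the state.
- r.sense(): the state, without advancing time (a new reading comes with each control period).
- r.grab_frame(name): name is "scene" or "top"; returns the picture (384x512x3 uint8, red, green, blue); there is no depth.
- r.get_calibration(name): a dict with "fx", "fy", "cx", "cy" (pixels), "dist_coeffs" ([k1, k2, p1, p2, k3] as OpenCV has them; the pictures are not rectified), "rvec" (rotation vector, rad) and "tvec" (3), from world to camera coordinates, as OpenCV has them. Camera axes: x right, y down, z forward; pixel columns grow to the right and rows downward; lengths in mm; the calibration is good to about 2 mm. A picture is of the moment at which its call begins. get_calibration takes no time and is no camera call.
- r.sign_off(): hands the job in; it is judged then, once.
The state is a dict: "clock": time; "qpos": joint angles; "qvel": joint speeds; "joint_efforts": joint torques, N m; "eef_pos": TCP position; "tcp_rot": TCP orientation; "contact_force": force on the tool from outside, world axes, zero at the start; "wrist_torque": the same for the moment, N m; "opening": opening from 0.0 (shut) to 1.0 (fully open); "grasp_force": force on a finger pad.
Only numpy, scipy, OpenCV 4.12 (cv2) and the standard library are available. Lean on these libraries where they do the work, as an engineer would, in place of code of your own. Each camera call takes 0.05 s, during which the arm holds its last target. There are 200 camera calls.

TASK

The cartridge of the countertop water filter is due for rinsing. Take it by its two orange tabs, push it gently down until you feel the locked tabs give way, and with both tabs pinched in draw it straight out of the filter; never squeeze, push or pull hard. Then set it down gently, upright in the steel drain tray, let go, and leave the jars and other things on the counter where they are.

Things in the scene. Friction and masses are not known exactly. Their poses are not given: they have to be found in the camera images.
- mouth (a point): centre of the mouth in the flat top of the white countertop water filter (fixed to the counter; 112 mm along its x, 136 mm along its y, top 104 mm above the counter; a 30 mm spout low on its -x side). The mouth is 50 mm along x and 56 mm along y. x, y level, z up.
- cart_mid (a point): the blue filter cartridge with two orange tabs, standing upright in the filter's mouth; the point is its centre, half-way up its 130 mm height (65 mm above its underside). z is its axis, up; y runs from tab to tab. Its lower body is 46 mm (x) by 53 mm (y) and 46 mm high. Mass about 0.2 kg, varying by up to a third.
- cart_grip (a point): the place to pinch, midway between the two orange tabs: 114 mm above the cartridge's underside, 16 mm below the tabs' tops, 40 mm above the filter's top as it sits. The tabs are upright plates 26 mm wide (x), 5 mm thick, outer faces 54 mm apart along y. Each slides in up to 12 mm (30 mm left over both) on a light spring, 1.5 to 5.6 N, in only while pinched. They crack above 60 N.
- cart_latch (a point): hidden centre point between the tabs' lower hooks, 58 mm above the cartridge's underside. As it sits, teeth lock the tabs: pinched, each goes in 1 mm (52 mm left), however hard. Pushed straight down far enough, pinched tabs suddenly go all the way in; each must be 10.5 mm in to pass the mouth. Hooks are slippery (friction 0.12), tab faces not (0.6).
- well (a point): centre of the cartridge's underside as it sits, inside the filter. A spring pin pushes it up (about 4.5 N net, 0.4 N more per mm). The locked teeth come free 2.5 to 11.5 mm down: it differs from filter to filter and cannot be seen, only felt. A hard floor lies 2.5 mm below that. The underside must rise 74 mm to clear the filter's top.
- tray: shallow steel drain tray fixed to the counter, 160 mm along its x, 180 mm along its y, rim 22 mm high, walls and floor 5 mm thick; origin at the centre of its underside, on the counter, z up
- jar_tall: tall lidded glass jar, 80 mm across, 150 mm high; bystander, loose; origin at the centre of its underside
- jar_mid: lidded glass jar, 76 mm across, 110 mm high; bystander, loose; origin at the centre of its underside
- jar_small: small lidded glass jar, 64 mm across, 80 mm high; bystander, loose; origin at the centre of its underside
- soap: white soap bottle with green label, 64 mm across, 170 mm high; bystander, loose; origin at the centre of its underside
- mug: blue mug, 80 mm across, 85 mm high, handle at its +y; bystander, loose; origin at the centre of its underside
- brush: dish brush lying along its x; bystander, loose; origin at the centre of its underside (about half-way along)
- jar_band: brass jar band, 72 mm across, 16 mm high, open in the middle; bystander, loose; origin at the centre of its underside

How it is judged:
By the outcome, as a careful person would: the job done as asked, in the order asked, and still so for the second after the job is handed in, with the robot touching nothing.
It also fails if it takes over 51 s, if anything falls off the work surface, if the arm or the gripper's body presses on something with over 40 N, if the wrist force passes 120 N, or if a joint passes its speed limit or range.

## Working session

There is one attempt and no reset: what is moved stays moved. The work goes in short steps, Python scripts to look and compute and a tool call to move; the robot and the scene stay as the last step left them, time stands still between calls to the robot, and variables do not carry over. Pictures are saved under pics/ and viewed, at most 10 in all, crops included, and the job is handed in when it is done.

Besides the shell and the picture viewer there is one more tool, called after "Emit:" as name(argument=value, ...) on one line, values as JSON. carry_out: Moves the arm, as the interface text tells. Its arguments: {"type":"object","properties":{"targets":{"type":"array","items":{"type":"object","properties":{"dp":{"type":"array","items":{"type":"number"}},"yaw":{"type":"number"}}}},"fingers":{"type":"number"},"grip_force":{"type":"number"}},"required":["targets"]}

```bash
mkdir -p pics; python3 - <<'E'
from rig import r
import cv2
for n in("scene","top"):
    cv2.imwrite(f"pics/{n}0.png",cv2.resize(r.grab_frame(n)[:,:,::-1],(768,576)))
    print(r.get_calibration(n))
print(r.sense(), r.tip_reach)
E
```

```text
{'fx': 393.26795845209233, 'fy': 393.26795845209233, 'cx': 253.02232688772727, 'cy': 193.7747569703001, 'dist_coeffs': array([-6.13837176e-05,  0.00000000e+00,  0.00000000e+00,  0.00000000e+00,
        0.00000000e+00]), 'rvec': array([ 1.73217295,  1.59202786, -0.78831602]), 'tvec': array([ -39.9777351 , -234.28737134, 1723.96829506])}
{'fx': 352.5345041653655, 'fy': 352.5345041653655, 'cx': 252.60326156204155, 'cy': 187.7335250852199, 'dist_coeffs': array([-0.0984377,  0.       ,  0.       ,  0.       ,  0.       ]), 'rvec': array([ 2.18829193, -2.00950428,  0.22245258]), 'tvec': array([ -37.2055888 ,  576.22993726, 1061.33142487])}
{'clock': 0.1, 'qpos': array([ 1.21557271e+00,  3.53583038e-01,  1.63403042e+00,  3.41576899e-06,
        1.15524098e+00, -2.42346195e-03]), 'qvel': array([ 1.28227092e-04, -4.05643757e-05, -1.67345130e-03, -2.21611072e-03,
        9.95937053e-04, -2.36758232e-04]), 'joint_efforts': array([-1.61522985e-03, -6.06345820e+01, -3.42824900e+01, -4.48251356e-07,
        3.84121711e-03,  1.67409928e-05]), 'eef_pos': array([215.82301266, 586.11253368, 238.64673098]), 'tcp_rot': array([-3.14033088e+00, -6.18119095e-06,  2.78879112e+00]), 'contact_force': array([-0.12932367, -0.03779239,  0.17846594]), 'wrist_torque': array([-0.02705671,  0.00504649, -0.06113647]), 'grasp_force': 0.0, 'opening': 0.9992505525143601} 8.0
```

View pics/scene0.png

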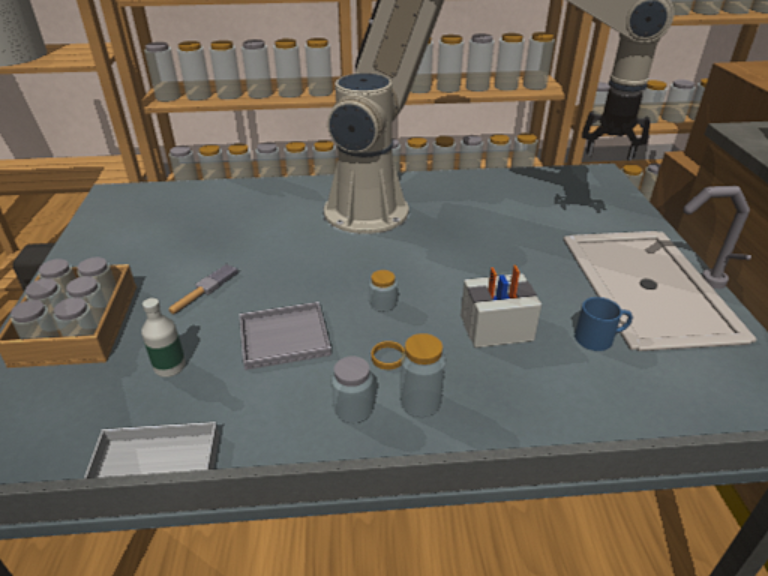

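View pics/top0.png

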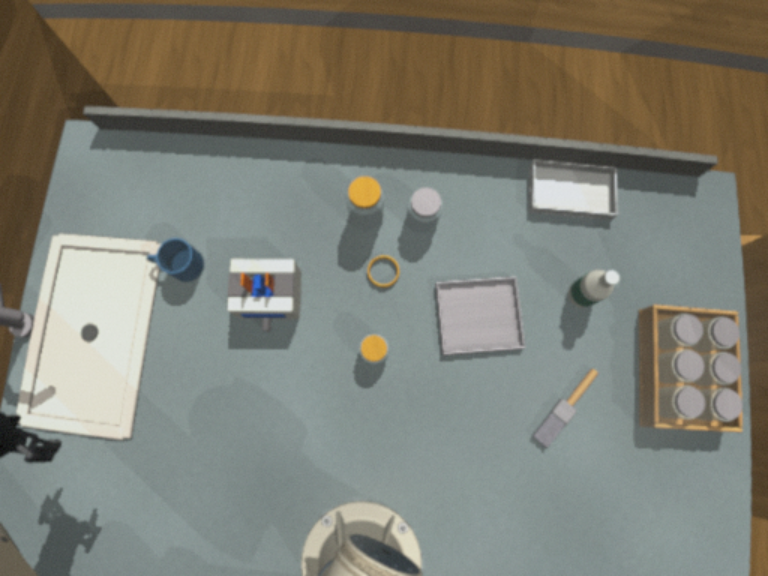

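The scene view shows the filter at (500,310) and the drain tray at (285,335). In the top view the filter is at (262,287), its orange tabs at about (244,282) and (268,282), and the tray at (480,315). The jars, mug and band lie between and around them.

```bash
cat > h.py <<'E'
import numpy as np, cv2
from rig import r
def cal(n):
    c=r.get_calibration(n); K=np.array([[c['fx'],0,c['cx']],[0,c['fy'],c['cy']],[0,0,1.]])
    return K,c['dist_coeffs'],cv2.Rodrigues(c['rvec'])[0],c['tvec']
def ray(n,uv):
    K,d,R,t=cal(n); p=cv2.undistortPoints(np.array(uv,float).reshape(-1,1,2),K,d).reshape(-1,2)
    return -R.T@t, np.c_[p,np.ones(len(p))]@R
def onz(n,uv,z):
    o,D=ray(n,uv); return o+D*((z-o[2])/D[:,2])[:,None]
def proj(n,P):
    c=r.get_calibration(n);K,d,R,t=cal(n); return cv2.projectPoints(np.array(P,float).reshape(-1,3),c['rvec'],t,K,d)[0].reshape(-1,2)
def tri(uv1,uv2):
    o1,D1=ray("scene",[uv1]);o2,D2=ray("top",[uv2]); 
    A=np.c_[D1[0],-D2[0]]; s=np.linalg.lstsq(A,o2-o1,rcond=None)[0]
    a,b=o1+s[0]*D1[0],o2+s[1]*D2[0]; return (a+b)/2,np.linalg.norm(a-b)
def crop(n,x0,y0,x1,y1,k,f):
    im=r.grab_frame(n)[y0:y1,x0:x1,::-1]; cv2.imwrite(f,cv2.resize(im,None,fx=k,fy=k,interpolation=cv2.INTER_CUBIC))
E
python3 - <<'E'
from h import *
S=2/3
def Z(l,z): return onz("top",np.array(l)*S,z).round(0)
print("filter top",Z([[229,260],[295,260],[294,311],[229,311]],104))
print("tray",Z([[436,281],[516,277],[523,349],[443,355]],22))
for n,p,z in [("tall",(365,192),150),("mid",(425,202),110),("small",(374,348),80),("soap",(612,278),170),("mug",(176,255),85),("band",(383,270),16)]: print(n,Z([p],z))
a=r.grab_frame("top")[165:215,145:205,::-1]; b=r.grab_frame("scene")[165:240,295:370,::-1]
a=cv2.resize(a,(600,500),interpolation=cv2.INTER_CUBIC)
b=cv2.resize(b,(600,600),interpolation=cv2.INTER_CUBIC)
cv2.imwrite("pics/a.png",a);cv2.imwrite("pics/b.png",b)
E
```

```text
filter top [[588. 327. 104.]
 [599. 188. 104.]
 [493. 178. 104.]
 [481. 311. 104.]]
tray [[ 599. -113.   22.]
 [ 623. -291.   22.]
 [ 464. -311.   22.]
 [ 437. -138.   22.]]
tall [[743.  55. 150.]]
mid [[747. -71. 110.]]
small [[434.  10.  80.]]
soap [[ 600. -446.  170.]]
mug [[594. 450.  85.]]
band [[615.   6.  16.]]
```

View pics/a.png

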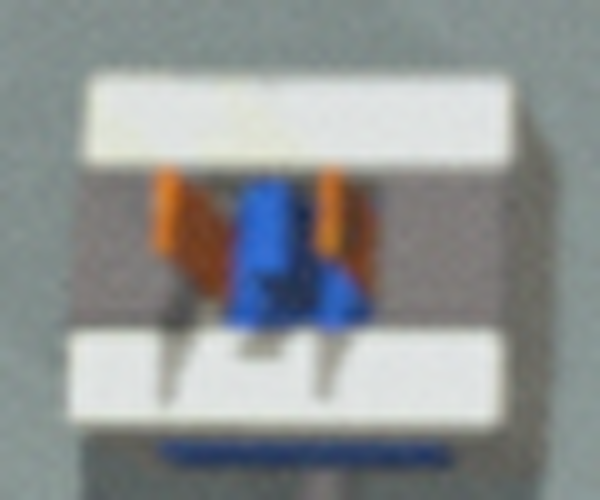

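View pics/b.png

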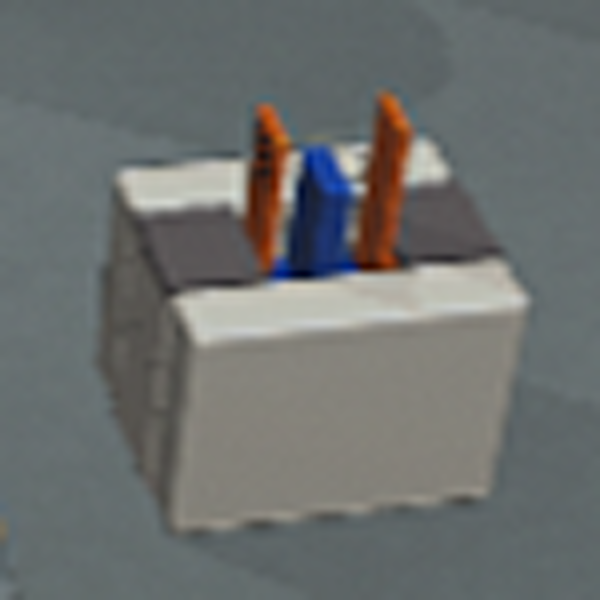

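Crop a: filter top corners at (88,73), (513,75), (503,425), (68,425), and the tops of the two tabs centred at about (167,212) and (329,212). Crop b: tab tops at about (267,115) and (392,105).

```bash
python3 - <<'E'
from h import *
A=lambda l:(np.array(l)+.5)/10-.5+[145,165]
B=lambda l:(np.array(l)+.5)/8-.5+[295,165]
c=onz("top",A([[88,73],[513,75],[503,425],[68,425]]),104);print(c.round(1),c.mean(0))
def yaw(c):
    ex=(c[0]+c[1]-c[2]-c[3])/2; ey=(c[0]+c[3]-c[1]-c[2])/2
    print("ex",np.linalg.norm(ex),np.degrees(np.arctan2(ex[1],ex[0])),"ey",np.linalg.norm(ey),np.degrees(np.arctan2(-ey[0],ey[1])))
yaw(c)
# scene: corners top: near +x side: left(-y?) (190,345),(528,300); back (118,170),(440,140)
cs=onz("scene",B([[528,300],[190,345],[118,170],[437,138]]),104);print(cs.round(1),cs.mean(0));yaw(cs)
t=onz("top",A([[153,168],[180,168],[180,255],[153,255],[317,168],[343,168],[343,255],[317,255]]),160);print(t.round(1),t[:4].mean(0),t[4:].mean(0),t.mean(0))
m=lambda p,q:tri(B([p])[0],A([q])[0])
print(m((268,115),(167,212)),m((394,105),(330,212)))
tr=onz("top",np.array([[436,281],[516,277],[523,349],[443,355]])*2/3,22);print(tr.mean(0));yaw(tr)
s=r.sense();print(s['eef_pos'],np.degrees(s['tcp_rot']))
E
```

```text
[[592.7 325.2 104. ]
 [603.2 191.5 104. ]
 [493.3 181.3 104. ]
 [481.5 315.  104. ]] [542.67039812 253.27447229 104.        ]
ex 110.99160634824602 5.262358729932872 ey 134.1643038447201 4.752447051048852
[[592.4 324.2 104. ]
 [608.  188.7 104. ]
 [495.3 183.4 104. ]
 [484.8 318.7 104. ]] [545.12203149 253.7551642  104.        ]
ex 110.29658153304803 2.8035017939315647 ey 136.03770767170428 5.496590316762026
[[551.8 283.8 160. ]
 [552.5 275.8 160. ]
 [526.5 272.1 160. ]
 [525.8 280.1 160. ]
 [555.9 235.2 160. ]
 [556.5 227.5 160. ]
 [530.6 224.1 160. ]
 [529.9 231.7 160. ]] [539.13727519 277.95116105 160.        ] [543.24591481 229.64174789 160.        ] [541.191595   253.79645447 160.        ]
(array([534.99111396, 252.97976359, 161.86846748]), np.float64(46.84885672851916)) (array([547.2327808 , 251.83853472, 163.93254223]), np.float64(45.70737590046811))
[ 530.79591074 -213.25573926   22.        ]
ex 161.83555728390357 8.099024344493635 ey 177.1118714704547 8.30158007193914
[215.85200694 586.22715526 238.83061986] [-1.79949454e+02  1.63295704e-03  1.59788986e+02]
```

Emit:
carry_out(targets=[{"dp": [-15, -7, 0], "yaw": -1}, {"dp": [-50, -24, 0], "yaw": -3}, {"dp": [-100, -47, 0], "yaw": -6}, {"dp": [-155, -73, 0], "yaw": -9.5}, {"dp": [-210, -100, 0], "yaw": -12.5}, {"dp": [-265, -126, 0], "yaw": -16}, {"dp": [-320, -152, 5], "yaw": -19}, {"dp": [-370, -175, 15], "yaw": -22}, {"dp": [-403, -191, 25], "yaw": -24}, {"dp": [-421, -199.5, 35], "yaw": -25.2}, {"dp": [-421, -199.5, 35], "yaw": -25.2}, {"dp": [-421, -199.5, 35], "yaw": -25.2}], fingers=1, grip_force=20)

```text
clock: 1.7
eef_pos: [541.7, 254.2, 204.4]
tcp_rot: [3.141, -0.0, -3.055]
contact_force: [0.1, -0.4, -0.2]
opening: 0.999
grasp_force: 0.0
```

```bash
python3 - <<'E'
from h import *
crop("scene",290,130,380,230,6,"pics/c.png")
E
```

```text
(no output)
```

View pics/c.png

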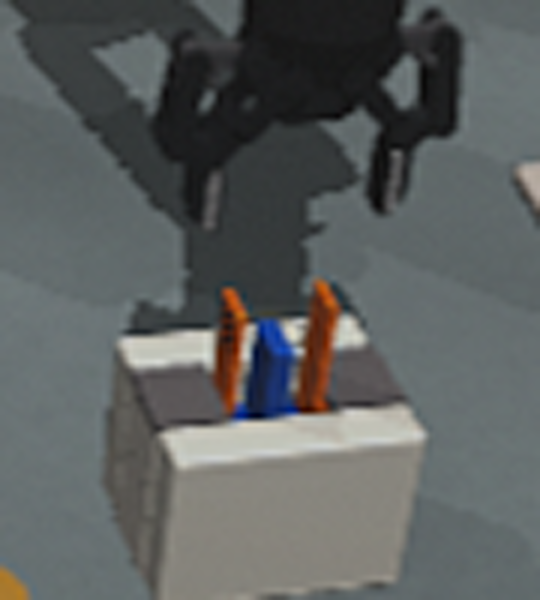

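The crop shows fingertips at about (207,225) and (387,212) above tab tops at about (232,290) and (322,285). I'll check the alignment by projection.

```bash
python3 - <<'E'
from h import *
B=lambda p:((p-[290,130]+.5)*6-.5).round(0).tolist()
y=np.radians(5);ex=np.array([np.cos(y),np.sin(y),0]);ey=np.array([-np.sin(y),np.cos(y),0])
T=np.array([541.7,254.2,204.4])
for h in (-8,0,5): print("tips",h,B(proj("scene",[T-ey*43+[0,0,h],T+ey*43+[0,0,h],T+[0,0,h]])))
C=np.array([542,254,160.])
print("tabs",B(proj("scene",[C-ey*25,C+ey*25,C])))
F=np.array([542.5,253.5,104]);print("filt",B(proj("scene",[F+sx*56*ex+sy*68*ey for sx,sy in((1,-1),(1,1),(-1,1),(-1,-1))])))
E
```

```text
tips -8 [[208.0, 245.0], [371.0, 229.0], [290.0, 237.0]]
tips 0 [[210.0, 232.0], [373.0, 216.0], [292.0, 224.0]]
tips 5 [[211.0, 224.0], [375.0, 207.0], [293.0, 216.0]]
tabs [[234.0, 301.0], [327.0, 291.0], [281.0, 296.0]]
filt [[175.0, 464.0], [429.0, 435.0], [351.0, 309.0], [113.0, 335.0]]
```

Emit:
carry_out(targets=[{"dp": [0, -2, 10], "yaw": 0}, {"dp": [0, -2, 30], "yaw": 0}, {"dp": [0, -2, 48], "yaw": 0}, {"dp": [0, -2, 60], "yaw": 0}, {"dp": [0, -2, 68], "yaw": 0}, {"dp": [0, -2, 71], "yaw": 0}, {"dp": [0, -2, 71], "yaw": 0}])

```text
clock: 2.62
eef_pos: [542.4, 251.9, 133.4]
tcp_rot: [3.142, 0.0, -3.055]
contact_force: [-0.1, 0.3, -0.3]
opening: 1.0
grasp_force: 0.0
```

```bash
python3 - <<'E'
from h import *
crop("scene",300,150,370,225,8,"pics/d.png")
E
```

```text
(no output)
```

View pics/d.png

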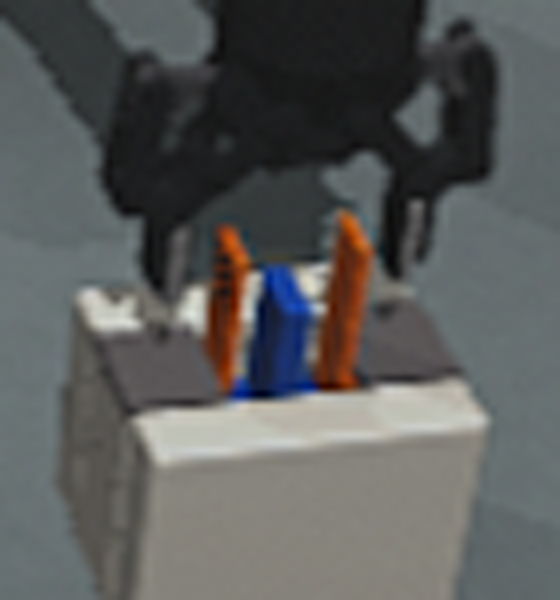

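The fingers straddle both tabs with similar gaps of about 20–24 px on each side. Closing gently.

Emit:
carry_out(targets=[{"dp": [0, 0, 0], "yaw": 0}, {"dp": [0, 0, 0], "yaw": 0}, {"dp": [0, 0, 0], "yaw": 0}, {"dp": [0, 0, 0], "yaw": 0}], fingers=0.34, grip_force=20)

```text
clock: 3.18
eef_pos: [542.5, 252.3, 133.6]
tcp_rot: [3.141, 0.001, -3.055]
contact_force: [-0.0, 3.7, 2.1]
opening: 0.667
grasp_force: 1.6
```

Emit:
carry_out(targets=[{"dp": [0, 0, 0], "yaw": 0}, {"dp": [0, 0, 0], "yaw": 0}, {"dp": [0, 0, 0], "yaw": 0}, {"dp": [0, 0, 0], "yaw": 0}], fingers=-0.5, grip_force=22)

```text
clock: 3.68
eef_pos: [542.8, 253.3, 134.0]
tcp_rot: [3.139, 0.002, -3.055]
contact_force: [-0.2, 7.9, 3.2]
opening: 0.595
grasp_force: 22.2
```

Emit:
carry_out(targets=[{"dp": [0.3, 1, 0], "yaw": 0}, {"dp": [0.3, 2, 0], "yaw": 0}, {"dp": [0.3, 2, 0], "yaw": 0}])

```text
clock: 4.05
eef_pos: [542.4, 253.7, 133.8]
tcp_rot: [-3.141, 0.001, -3.054]
contact_force: [0.9, 1.5, 5.6]
opening: 0.597
grasp_force: 21.8
```

Emit:
carry_out(targets=[{"dp": [-0.2, 0.3, 0.5], "yaw": 0}, {"dp": [-0.2, 0.3, 1], "yaw": 0}, {"dp": [-0.2, 0.3, 1.5], "yaw": 0}, {"dp": [-0.2, 0.3, 2], "yaw": 0}, {"dp": [-0.2, 0.3, 2], "yaw": 0}])

```text
clock: 4.68
eef_pos: [543.4, 258.1, 133.0]
tcp_rot: [3.135, 0.004, -3.056]
contact_force: [-2.2, 19.5, 7.6]
opening: 0.466
grasp_force: 21.2
```

Emit:
carry_out(targets=[{"dp": [0, 0, 0.5], "yaw": 0}, {"dp": [0, 0, 1], "yaw": 0}, {"dp": [0, 0, 1], "yaw": 0}])

```text
clock: 5.05
eef_pos: [542.4, 254.1, 130.8]
tcp_rot: [-3.141, 0.001, -3.054]
contact_force: [0.6, 0.4, 6.1]
opening: 0.315
grasp_force: 24.5
```

Emit:
carry_out(targets=[{"dp": [0, 0, -1], "yaw": 0}, {"dp": [0, 0, -2], "yaw": 0}, {"dp": [0, 0, -4], "yaw": 0}, {"dp": [0, 0, -6], "yaw": 0}, {"dp": [0, 0, -8], "yaw": 0}, {"dp": [0, 0, -8], "yaw": 0}], grip_force=25)

```text
clock: 5.8
eef_pos: [542.0, 254.0, 138.4]
tcp_rot: [-3.141, 0.0, -3.055]
contact_force: [-0.4, 0.4, 4.1]
opening: 0.312
grasp_force: 24.4
```

Emit:
carry_out(targets=[{"dp": [0, 0, -3], "yaw": 0}, {"dp": [0, 0, -7], "yaw": 0}, {"dp": [0, 0, -11], "yaw": 0}, {"dp": [0, 0, -15], "yaw": 0}, {"dp": [0, 0, -20], "yaw": 0}, {"dp": [0, 0, -25], "yaw": 0}, {"dp": [0, 0, -30], "yaw": 0}, {"dp": [0, 0, -30], "yaw": 0}])

```text
clock: 6.8
eef_pos: [542.2, 254.1, 168.8]
tcp_rot: [3.142, 0.001, -3.054]
contact_force: [-0.0, 0.3, -2.9]
opening: 0.313
grasp_force: 25.0
```

Emit:
carry_out(targets=[{"dp": [0, 0, -3], "yaw": 0}, {"dp": [0, 0, -8], "yaw": 0}, {"dp": [0, 0, -13], "yaw": 0}, {"dp": [0, 0, -19], "yaw": 0}, {"dp": [0, 0, -25], "yaw": 0}, {"dp": [0, 0, -31], "yaw": 0}, {"dp": [0, 0, -38], "yaw": 0}, {"dp": [0, 0, -45], "yaw": 0}, {"dp": [0, 0, -52], "yaw": 0}, {"dp": [0, 0, -58], "yaw": 0}, {"dp": [0, 0, -62], "yaw": 0}, {"dp": [0, 0, -62], "yaw": 0}])

```text
clock: 8.3
eef_pos: [542.1, 254.2, 230.6]
tcp_rot: [3.141, 0.0, -3.055]
contact_force: [0.3, 0.0, -2.4]
opening: 0.307
grasp_force: 25.0
```

```bash
python3 - <<'E'
from h import *
crop("scene",290,100,380,230,4,"pics/e.png")
E
```

```text
(no output)
```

View pics/e.png

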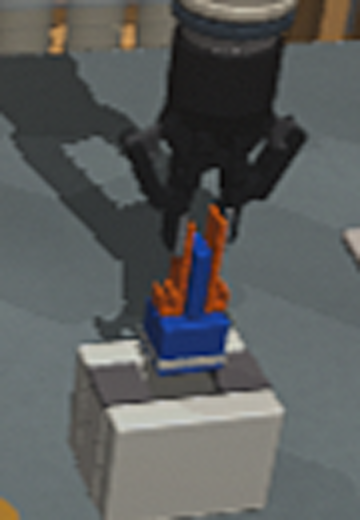

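The cartridge hangs upright above the filter, its bottom edge at about (190,372), clear of the filter's top. Carrying it to the tray.

Emit:
carry_out(targets=[{"dp": [0.5, -5, 0], "yaw": 0}, {"dp": [2, -16, 0], "yaw": 0}, {"dp": [3.5, -32, 0], "yaw": 0}, {"dp": [6, -52, 0], "yaw": 0}, {"dp": [8, -74, 0], "yaw": 0}, {"dp": [11, -98, 0], "yaw": 0}, {"dp": [14, -123, 0], "yaw": 0}, {"dp": [16.5, -148, 0], "yaw": 0}, {"dp": [19, -173, 0], "yaw": 0}, {"dp": [22, -198, 0], "yaw": 0}, {"dp": [25, -223, 0], "yaw": 0}, {"dp": [27.5, -248, 0], "yaw": 0}])

```text
clock: 9.85
eef_pos: [535.7, 2.7, 230.4]
tcp_rot: [-3.141, 0.0, -3.055]
contact_force: [0.1, -0.1, -1.5]
opening: 0.311
grasp_force: 25.0
```

Emit:
carry_out(targets=[{"dp": [3, -25, 0], "yaw": 0}, {"dp": [5.5, -50, 0], "yaw": 0}, {"dp": [8.5, -75, 0], "yaw": 0}, {"dp": [11, -100, 0], "yaw": 0}, {"dp": [14, -124, 0], "yaw": 0}, {"dp": [16.5, -147, 0], "yaw": 0}, {"dp": [19, -168, 0], "yaw": 0}, {"dp": [21, -186, 0], "yaw": 0}, {"dp": [22.5, -200, 0], "yaw": 0}, {"dp": [23.5, -210, 0], "yaw": 0}, {"dp": [24, -216, 0], "yaw": 0}, {"dp": [24, -216, 0], "yaw": 0}])

```text
clock: 11.35
eef_pos: [531.0, -212.7, 230.2]
tcp_rot: [3.141, -0.0, -3.055]
contact_force: [-0.2, -0.4, -1.8]
opening: 0.313
grasp_force: 25.0
```

Emit:
carry_out(targets=[{"dp": [0, 0, 4], "yaw": 0}, {"dp": [0, 0, 14], "yaw": 0}, {"dp": [0, 0, 28], "yaw": 0}, {"dp": [0, 0, 43], "yaw": 0}, {"dp": [0, 0, 58], "yaw": 0}, {"dp": [0, 0, 72], "yaw": 0}, {"dp": [0, 0, 84], "yaw": 0}, {"dp": [0, 0, 94], "yaw": 0}, {"dp": [0, 0, 102], "yaw": 0}, {"dp": [0, 0, 107], "yaw": 0}, {"dp": [0, 0, 110], "yaw": 0}, {"dp": [0, 0, 110], "yaw": 0}])

```text
clock: 12.85
eef_pos: [531.0, -212.6, 120.3]
tcp_rot: [-3.142, 0.0, -3.055]
contact_force: [0.4, -0.1, -1.8]
opening: 0.311
grasp_force: 25.0
```

```bash
python3 - <<'E'
from h import *
crop("scene",140,130,240,255,4,"pics/f.png")
E
```

```text
(no output)
```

View pics/f.png

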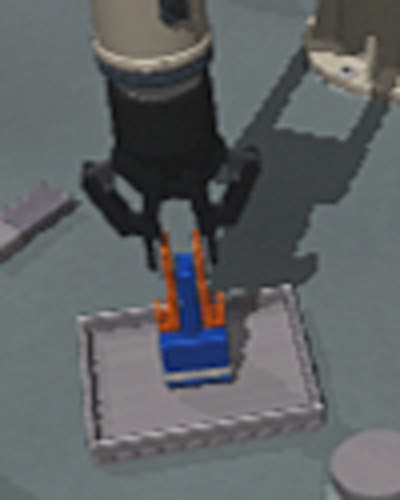

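The cartridge is upright over the middle of the tray, its base at about (197,378). Creeping down until it touches.

Emit:
carry_out(targets=[{"dp": [0, 0, 2], "yaw": 0}, {"dp": [0, 0, 4], "yaw": 0}, {"dp": [0, 0, 6], "yaw": 0}, {"dp": [0, 0, 7.5], "yaw": 0}, {"dp": [0, 0, 9], "yaw": 0}, {"dp": [0, 0, 9], "yaw": 0}])

```text
clock: 13.65
eef_pos: [531.5, -212.8, 112.1]
tcp_rot: [-3.141, 0.001, -3.055]
contact_force: [-1.3, 0.5, 5.9]
opening: 0.311
grasp_force: 25.8
```

Emit:
carry_out(targets=[{"dp": [0, 0, 0.7], "yaw": 0}, {"dp": [0, 0, 1.5], "yaw": 0}, {"dp": [0, 0, 1.5], "yaw": 0}])

```text
clock: 14.02
eef_pos: [532.2, -213.1, 112.1]
tcp_rot: [-3.14, 0.002, -3.055]
contact_force: [-3.8, 1.9, 19.8]
opening: 0.312
grasp_force: 27.1
```

Emit:
carry_out(targets=[{"dp": [0, 0, -1], "yaw": 0}, {"dp": [0, 0, -2], "yaw": 0}, {"dp": [0, 0, -2], "yaw": 0}])

```text
clock: 14.4
eef_pos: [531.3, -212.7, 112.1]
tcp_rot: [-3.141, 0.001, -3.055]
contact_force: [-1.7, -0.6, 5.2]
opening: 0.313
grasp_force: 25.7
```

Emit:
carry_out(targets=[{"dp": [0, 0, 0], "yaw": 0}, {"dp": [0, 0, 0], "yaw": 0}, {"dp": [0, 0, 0], "yaw": 0}], fingers=0)

```text
clock: 14.78
eef_pos: [530.7, -212.5, 111.4]
tcp_rot: [3.141, -0.001, -3.055]
contact_force: [0.0, 0.1, -1.7]
opening: 0.506
grasp_force: 3.3
```

Emit:
carry_out(targets=[{"dp": [0, 0, 0], "yaw": 0}, {"dp": [0, 0, 0], "yaw": 0}, {"dp": [0, 0, 0], "yaw": 0}, {"dp": [0, 0, 0], "yaw": 0}, {"dp": [0, 0, 0], "yaw": 0}, {"dp": [0, 0, 0], "yaw": 0}], fingers=1)

```text
clock: 15.52
eef_pos: [531.0, -212.6, 111.8]
tcp_rot: [-3.142, 0.0, -3.055]
contact_force: [-0.9, -0.2, 0.6]
opening: 1.003
grasp_force: 0.0
```

Emit:
carry_out(targets=[{"dp": [0, 0, -4], "yaw": 0}, {"dp": [0, 0, -12], "yaw": 0}, {"dp": [0, 0, -24], "yaw": 0}, {"dp": [0, 0, -40], "yaw": 0}, {"dp": [0, 0, -60], "yaw": 0}, {"dp": [0, 0, -85], "yaw": 0}, {"dp": [0, 0, -105], "yaw": 0}, {"dp": [0, 0, -118], "yaw": 0}, {"dp": [0, 0, -120], "yaw": 0}, {"dp": [0, 0, -120], "yaw": 0}])

```text
clock: 16.77
eef_pos: [530.7, -212.5, 231.5]
tcp_rot: [3.141, -0.0, -3.055]
contact_force: [-0.2, -0.3, 0.1]
opening: 1.001
grasp_force: 0.0
```

```bash
python3 - <<'E'
from h import *
crop("scene",120,110,380,300,3,"pics/g.png")
E
```

```text
(no output)
```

View pics/g.png

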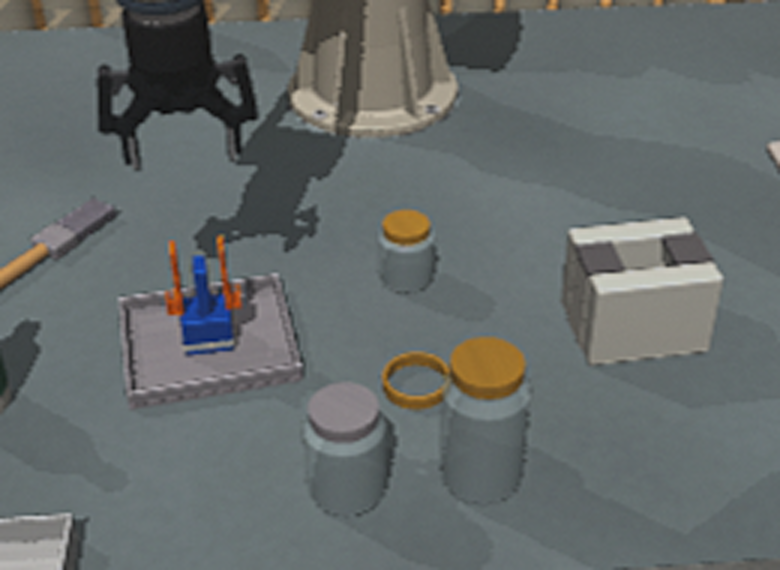

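The cartridge stands upright in the tray at about (205,325), the gripper is clear, and the jars and band have not moved.

```bash
python3 -c "
from rig import r
print(r.sign_off())"
```

```text
the job is handed in; nothing more can be done
None
```

The cartridge is unlocked, drawn out of the filter and standing upright in the drain tray; the gripper is clear, the jars and jar band have not moved, and the job was handed in at about 17 s with no verdict shown.

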